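Load the shaker, hook its lid on and clamp it down

TASK

Stand the tube carrier upright in the shaker's chamber, keeping it level on the way, then put the blue lid on: hook its steel tongue under the lip first and lower the other edge over the chamber. Swing the red clamp over and press it fully down, so that the lid is flush on the rim against its springs, and leave the other things on the bench alone.

Things in the scene. Friction and masses are not known exactly. Their poses are not given: they have to be found in the camera images.
- unit: White bench shaker, fixed; top (rim) 90 mm high, x -135 to 85, y +-85 mm. Origin: on the bench under the centre of its loading chamber; z up, +x away from the robot. Chamber: open on top, 110 (x) x 80 (y) mm, centred on the origin, floor at z=15. Steel lip on the -x rim, two brass spring pins on the +x rim, clamp hinge block at x=40, y=-75 (26x20, top z=112).
- unit_slot (a point): Mouth of the lid's slot: on the rim below the steel lip's edge (x=-70, y=0, z=90 mm in the shaker's frame). The slot is 70 mm wide in y, 12 high (z 90 to 102), and runs 10 mm back (-x) to a stop at x=-80. The lip above it: z 102 to 110, x -100 to -70, y +-50.
- unit_pins (a point): Midway between the two brass spring pins (12 mm across, at x=66, y=+-30, on the rim z=90 in the shaker's frame). They stand 6 mm proud; together they take 5 N to start and 10 N to press flush, so the unclamped lid's far edge rides about 6 mm high.
- clamp (a joint): Angle of the swing-over clamp, rad: 0 = level across the lid's far half, its foot on the seated lid; 1.57 = upright; up to 1.95 = leaning out to the shaker's -y side. Stiff hinge along the shaker's x, stays where left: about 6 N at the grip to move it, 10 N to force it home on the lid.
- clamp_hinge (a point): Clamp hinge axis (x=40, y=-75, z=114 mm in the shaker's frame). Steel bar 18 mm wide (x), 14 thick, centred on the axis, ending in a red grip 22 wide, 18 thick, 115 to 175 mm from the hinge; a rubber foot 75 mm from the hinge, reaching 16 mm below the axis.
- clamp_grip (a point): Middle of the red grip's upper face (when closed), 145 mm from the hinge; its frame turns with the clamp, y along the bar away from the hinge.
- lid: Loose blue lid, 0.3 kg, right way up. Origin: centre of its underside. Grey skirt 104 (x) x 74 (y) mm, z 0 to 8, drops into the chamber; blue plate z 8 to 16, x -66 to 72, y +-55, rests on the rim. Black rib handle: 14 mm thick (x), 64 long (y), z 16 to 49, centred. Seated, its axes match the shaker's and its origin is 82 mm above the shaker's.
- lid_tongue (a point): Lower edge of the tip of the lid's steel tongue (x=-78, y=0, z=8 mm in the lid's frame). The tongue sticks out 12 mm from the plate's -x edge, 60 mm wide, 5 thick (z 8 to 13).
- lid_far (a point): Lower edge of the lid's plate on the side away from the tongue (x=72, y=0, z=8 mm in the lid's frame).
- carrier: Loose tube carrier, 0.35 kg: aluminium block 96 (x) x 62 (y) x 31 mm with green and yellow caps to z=35, orange rib handle on top 12 mm thick in x, 44 long in y, z 31 to 62, centred. Origin: centre of its underside.
- carton: Bystander: white carton 75x75x95 mm; origin at its underside's centre. Leave alone.
- tape: Bystander: orange ring (tape roll) 84 mm across, 22 high; origin at its underside's centre. Leave alone.
- tuberack: Bystander: clear tube rack 75x160 mm, 72 high, red caps; origin at its underside's centre. Leave alone.
- bottle: Bystander: clear bottle, blue cap, 70 mm across, 150 high; origin at its underside's centre. Leave alone.
- beaker: Bystander: glass beaker 76 mm across, 90 high; origin at its underside's centre. Leave alone.
- pipette: Bystander: white and blue pipette lying flat, 240 mm long; origin at its underside's centre. Leave alone.
- tipbox: Bystander: blue tip box with clear top, 80x115x63 mm; origin at its underside's centre. Leave alone.
There are look-alikes about, which are no part of the job. Leave any brown or orange look-alike of the lid alone.

How it is judged (in metres and radians):
On the way, in this order (a step that is already met when the one before it is completed fails the run):
1. the tube carrier stands on the chamber floor and is let go (x of carrier in the frame of unit between -0.016 and 0.016 m and y of carrier in the frame of unit between -0.018 and 0.018 m and z of carrier in the frame of unit below 0.019 m and angle between carrier's own z axis and vertical below 0.08 rad and contact force between the fingers and carrier below 0.1 N), for 0.2 s.
2. the lid lies over the chamber with its tongue under the lip and its far edge down on the spring pins (x of lid_tongue in the frame of unit below -0.0725 m and y of lid_tongue in the frame of unit between -0.008 and 0.008 m and z of lid_tongue in the frame of unit between 0.085 and 0.0965 m and z of lid_far in the frame of unit below 0.102 m), for 0.2 s.
At the end, for the whole second after the job is handed in: Carrier upright in the chamber on its floor (within 4 mm); lid's tongue at least 2.5 mm under the lip and within 6.5 mm of the rim; lid's far edge under 2.5 mm above the rim, lid tilt under 0.025 rad; clamp under 0.045 rad; lid and carrier at rest (x of carrier in the frame of unit between -0.016 and 0.016 m and y of carrier in the frame of unit between -0.018 and 0.018 m and z of carrier in the frame of unit below 0.019 m and angle between carrier's own z axis and vertical below 0.08 rad and x of lid_tongue in the frame of unit below -0.0725 m and y of lid_tongue in the frame of unit between -0.008 and 0.008 m and z of lid_tongue in the frame of unit between 0.085 and 0.0965 m and z of lid_far in the frame of unit below 0.0925 m and angle between the z axis of lid and the z axis of unit, either way round below 0.025 rad and value of joint clamp below 0.045 rad and linear speed of each of lid, carrier below 0.02 m/s); the robot touches nothing.
It fails at once if the carrier is tipped by more than 0.6 rad (angle between carrier's own z axis and vertical above 0.6 rad).
It fails at once if a bystander is moved by more than 40 mm (distance of any of carton, tape, tuberack, bottle, beaker, pipette, tipbox from where it was at the start of the episode above 0.04 m).
It also fails if it takes over 72 s, if anything falls off the work surface, if the arm or the gripper's body presses on something with over 40 N, if the wrist force passes 120 N, or if a joint passes its speed limit or range.

ROBOT

A 6-joint arm with a two-finger parallel gripper is mounted at the origin on the work surface. World frame = base frame: x ahead of the robot, y to its left, z up, the work surface at z = 0. Lengths are in mm, angles in degrees, forces in N, time in s.
With the tool pointing down it reaches from about 300 to 850 mm from the base axis. Payload 4.2 kg.
Tool frame: the origin (TCP) lies midway between the tips of the shut fingers; the grasp point (between the pads) lies 19 mm behind it; z points along the fingers, y is the line along which they close (so a half turn about z gives the same grasp; the last joint's range is limited). The gripper opens to 91 mm and grips with 3 to 60 N. Pads are 32 mm wide; open, the fingers measure 118 mm over their backs; the gripper's body (76 mm by 178 mm) begins 60 mm behind the grasp point.
Start: joints at [-68.239, 18.312, 89.639, -0, 72.044, -1.146], TCP at [223.814, -529.67, 213.976] pointing down, gripper open.
Joint ranges: [-177.97, 177.97], [-48.28, 115.42], [12.27, 149.76], [-77.06, 257.06], [2.81, 150.46], [-146.56, 146.56]. Speed limits (degrees/s): [147.25, 147.25, 180, 180, 180, 180].

INTERFACE

Orientations are given as [roll, pitch, yaw] about the fixed x, y, z axes, in that order (R = Rz(yaw) Ry(pitch) Rx(roll)).
In Python, from workcell import env gives the robot as it stands.
- The arm moves only by the tool send_rows, never from a script. Its argument "steps" is a list that holds one entry, the list of rows, each a list of 5 numbers: the shift along the tool's x, y, z scaled (see below), then the turn about the tool's z scaled (see below), then the opening, from 0 (shut) to 1 (fully open). In form: [[[dx, dy, dz, yaw, fingers], ...]]. A call has 1 to 5 rows; each row shifts and turns the commanded pose from where the row before left it, along the tool's axes as they then stand; what a row does not reach is not made up. The controller multiplies each number of a shift by 0.04 m and each number of a turn by 0.12 rad. A row lasts 1/12 s, in which the tool goes at most 41.7 mm and 7.16 degrees, less where a joint would pass 70% of its speed; a pose out of reach is approached as far as the arm can. A call with a number of a shift or a turn outside -1 to 1 is refused whole. A call with a gripper value outside its range is refused whole. The fingers move at their own pace and stop on an object; "squeeze" is the grip in N (left out, the last holds). Time passes only in rows, so rows that do not move let the fingers close. It gives the time, the measured TCP pose, the force, the opening and the grip force at its end, in the units of the state.
- env.state(): the state, without advancing time (a new reading comes with each control period).
- env.grab_frame(name): name is "scene" or "top"; returns a dict with "pixels" (384x512x3 uint8, red, green, blue), "depth" (384x512 float32, mm along the optical axis (not along the pixel's ray), 0 where there is no reading), "intrinsics" (3x3 intrinsics, pixels), "dist" ([k1, k2, p1, p2, k3] as OpenCV has them; the pictures are not rectified), "cam_to_world" (4x4, takes a point from camera to world coordinates). Camera axes: x right, y down, z forward; pixel columns grow to the right and rows downward; lengths in mm; the calibration is good to about 2 mm. A picture is of the moment at which its call begins.
- env.job_done(): hands the job in; it is judged then, once.
The state is a dict: "time_s": time; "qpos": joint angles; "qvel": joint speeds; "effort": joint torques, N m; "ee_pos": TCP position; "ee_rot": TCP orientation; "force": force on the tool from outside, world axes, zero at the start; "torque": the same for the moment, N m; "gripper_width": finger opening in mm; "gripper_force": force on a finger pad.
Only numpy, scipy, OpenCV 4.12 (cv2) and the standard library are available. Lean on these libraries where they do the work, as an engineer would, in place of code of your own. Each camera call takes 0.05 s, during which the arm holds its last target. There are 200 camera calls.

## Working session

There is one attempt and no reset: what is moved stays moved. The work goes in short steps, Python scripts to look and compute and a tool call to move; the robot and the scene stay as the last step left them, time stands still between calls to the robot, and variables do not carry over. Pictures are saved under pics/ and viewed, at most 10 in all, crops included, and the job is handed in when it is done.

Besides the shell and the picture viewer there is one more tool, called as name(argument=value, ...), one argument or row to a line, values as JSON. send_rows: Moves the arm, as the interface text tells. Shifts and turns lie within -1 to 1; 1 stands for 0.04 m of shift or 0.12 rad of turn. Its arguments: {"type":"object","properties":{"steps":{"type":"array"},"squeeze":{"type":"number"}},"required":["steps"]}

```bash
mkdir -p pics; ls
python3 - <<'E'
from workcell import env
import cv2,numpy as np,pickle
for n in("scene","top"):
    f=env.grab_frame(n); pickle.dump(f,open(f"{n}0.pkl","wb"))
    cv2.imwrite(f"pics/{n}0.png",cv2.resize(f["pixels"][:,:,::-1],(800,600),interpolation=cv2.INTER_CUBIC))
    print(n,f["intrinsics"].tolist(),f["dist"],np.round(f["cam_to_world"],3).tolist())
print(env.state())
E
```

```text
pics
scene [[411.67604014194524, 0.0, 258.79692055960277], [0.0, 411.67604014194524, 191.03096304141002], [0.0, 0.0, 1.0]] [-0.04332039  0.          0.          0.          0.        ] [[-0.761, 0.472, -0.446, 1108.884], [0.649, 0.55, -0.526, 705.222], [-0.003, -0.689, -0.724, 1039.583], [0.0, 0.0, 0.0, 1.0]]
top [[347.3967690653596, 0.0, 252.73275265650648], [0.0, 347.3967690653596, 187.02417865701196], [0.0, 0.0, 1.0]] [-0.02224047  0.          0.          0.          0.        ] [[0.008, -0.992, 0.124, 382.454], [-1.0, -0.008, 0.004, -1.15], [-0.003, -0.124, -0.992, 1130.984], [0.0, 0.0, 0.0, 1.0]]
{'time_s': 0.1, 'qpos': array([-6.82402296e+01,  1.83481585e+01,  8.96987958e+01, -1.93795974e-03,
        7.20411216e+01, -1.14660469e+00]), 'qvel': array([-0.06730564, -0.12137068, -0.23571008, -0.02004938,  0.01224726,
       -0.11212035]), 'effort': array([-3.99924338e-04, -4.13334024e+01, -2.32508683e+01,  7.28320400e-02,
        4.21838521e-02, -5.08653318e-05]), 'ee_pos': array([ 223.63007683, -529.26367875,  213.20672242]), 'ee_rot': array([-1.79911905e+02,  7.97893130e-05,  2.29069741e+01]), 'force': array([-0.03442815, -0.840222  , -0.05587246]), 'torque': array([-0.0431827 , -0.05445492,  0.04042131]), 'gripper_force': 0.0, 'gripper_width': 91.09082141644606}
```

View pics/scene0.png

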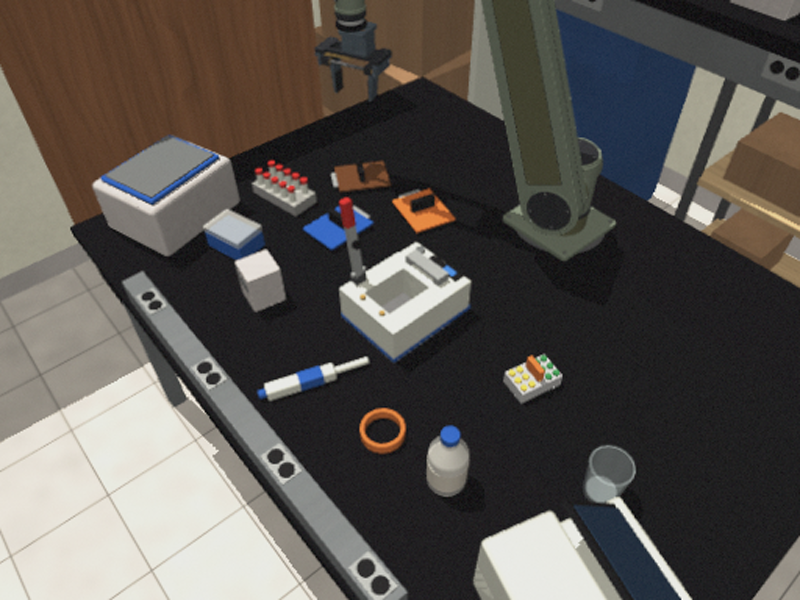

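View pics/top0.png

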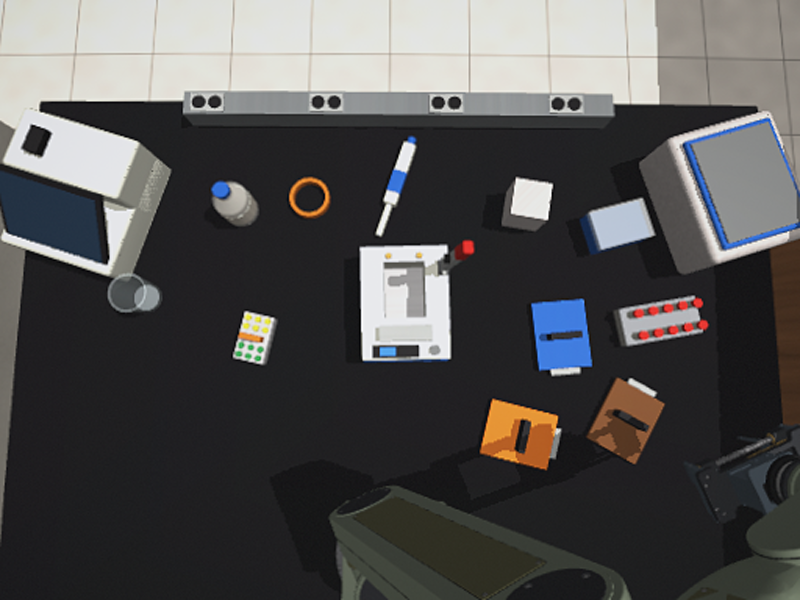

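The scene view shows the clamp leaning out at (350,240) and the carrier at (533,378). The top view shows the shaker at (405,302), lip towards the robot, the carrier at (255,338), the blue lid at (561,335) with its tongue towards the robot, and the clamp grip at (468,247).

```bash
cat > h.py <<'E'
import cv2,numpy as np
def cloud(f):
    h,w=f["depth"].shape
    uv=np.stack(np.meshgrid(np.arange(w),np.arange(h)),-1).reshape(-1,1,2).astype(np.float64)
    n=cv2.undistortPoints(uv,f["intrinsics"],f["dist"]).reshape(h,w,2)
    d=f["depth"][...,None]; P=np.concatenate([n*d,d],-1)
    T=f["cam_to_world"]; W=P@T[:3,:3].T+T[:3,3]; W[f["depth"]==0]=np.nan
    return W,cv2.cvtColor(f["pixels"],cv2.COLOR_RGB2HSV).astype(int)
def rect(P):
    (c,s,a)=cv2.minAreaRect(P[:,:2].astype(np.float32)); return np.round(c,1),np.round(s,1),round(a,2)
def box(W,x,y,z): return (W[...,0]>x[0])&(W[...,0]<x[1])&(W[...,1]>y[0])&(W[...,1]<y[1])&(W[...,2]>z[0])&(W[...,2]<z[1])
E
cat > m.py <<'E'
import pickle,numpy as np
from h import *
for n in("top","scene"):
    W,H=cloud(pickle.load(open(n+"0.pkl","rb"))); h,s,v=H[...,0],H[...,1],H[...,2]
    def show(name,m,clean=False):
        if clean: m=cv2.morphologyEx(m.astype(np.uint8),cv2.MORPH_OPEN,np.ones((2,2)))>0
        P=W[m]
        if len(P)>5: print(n,name,len(P),rect(P),"mean",P.mean(0).round(1),"z",np.percentile(P[:,2],[5,50,95]).round(1))
    if n=="top":
        px=lambda u,v:W[int(v*.64),int(u*.64)].round(0)
        print("unit",px(375,290),"carrier",px(255,325),"lid",px(545,320),"grip",px(468,247),"table",px(300,450))
    b=box(W,(300,750),(-150,200),(84,95)); show("rim",b&(s<60),1)
    show("lip",box(W,(300,750),(-150,200),(104,115))&(s<60)&box(W,(300,600),(-70,100),(0,200)),0)
    show("chfloor",box(W,(400,750),(-100,120),(9,22)))
    b=box(W,(300,700),(-420,-150),(10,24)); show("lidplate",b&(h>100)&(h<125)&(s>120),1)
    show("lidrib",box(W,(300,700),(-420,-150),(42,60))&(v<70)&~((h<20)&(s>100)))
    b=box(W,(300,650),(150,420),(25,42)); show("carrier",b,1)
    show("carrib",box(W,(300,650),(150,420),(52,70)))
    show("grip",box(W,(400,800),(-220,-50),(150,320))&((h<8)|(h>172))&(s>140))
E
python3 m.py
```

```text
unit [519.  41.  90.] carrier [451. 286.  36.] lid [ 470. -304.   16.] grip [ 562. -112.  287.] table [200. 192.   5.]
top rim 2522 (array([499.4, -20.8]), array([230.4, 181.1]), 2.45) mean [nan nan nan] z [nan nan nan]
top lip 350 (array([433.8, -18. ]), array([29.6, 97.1]), 0.5) mean [433.5 -18.4 110.3] z [107.2 110.4 113. ]
top chfloor 887 (array([595.4,  36.3]), array([284. , 160.4]), 13.56) mean [538.1  -9.9  15.6] z [11.7 15.5 19.6]
top lidplate 1378 (array([ 520.4, -344.4]), array([122.2, 317.9]), 86.36) mean [nan nan nan] z [nan nan nan]
top lidrib 68 (array([ 546.7, -359.9]), array([229.6, 121.2]), 3.51) mean [ 441.3 -337.8   49.2] z [46.  48.9 53.6]
top carrier 515 (array([422.9, 291.4]), array([58.7, 99.7]), 72.34) mean [nan nan nan] z [nan nan nan]
top carrib 60 (array([427.9, 290.2]), array([44.4, 11.8]), 76.91) mean [427.6 289.4  61.6] z [55.9 61.7 65.5]
top grip 114 (array([ 561.3, -108.2]), array([22.1, 23. ]), 0.34) mean [ 559.5 -107.4  275.6] z [244.3 283.6 289.2]
scene rim 1556 (array([500.2, -14. ]), array([220.4, 165.3]), 3.32) mean [nan nan nan] z [nan nan nan]
scene lip 215 (array([437.4, -17.6]), array([ 34.3, 102.8]), 1.77) mean [438.3 -15.9 108. ] z [104.9 108.  111.3]
scene chfloor 488 (array([5.64e+02, 5.00e-01]), array([163. , 347.9]), 74.54) mean [568.8  10.   15.2] z [ 9.9 14.9 21.2]
scene lidplate 460 (array([ 507.7, -303.1]), array([269.5, 325.9]), 21.0) mean [nan nan nan] z [nan nan nan]
scene lidrib 36 (array([ 517.4, -382.1]), array([ 47.5, 189.9]), 62.64) mean [ 451.5 -351.1   47. ] z [42.4 46.8 51.6]
scene carrier 454 (array([419.7, 293.8]), array([ 58.5, 116.3]), 77.44) mean [432.9 296.   31. ] z [20.9 31.8 37.3]
scene carrib 71 (array([428. , 288.8]), array([44.6, 13.6]), 76.77) mean [429.2 289.4  60.2] z [53.4 61.2 64.4]
scene grip 132 (array([ 566.5, -106.6]), array([24.3, 24.1]), 5.73) mean [ 567.4 -103.7  262.7] z [236.7 263.6 286.2]
```

```bash
cat >> h.py <<'E'
def plane(f,mask,z,bb=None,op=2):
    m=mask.astype(np.uint8)
    if op: m=cv2.morphologyEx(m,cv2.MORPH_OPEN,np.ones((op,op)))
    k,L,st,_=cv2.connectedComponentsWithStats(m); i=1+np.argmax(st[1:,4])
    uv=np.argwhere(L==i)[:,::-1].reshape(-1,1,2).astype(np.float64)
    n=cv2.undistortPoints(uv,f["intrinsics"],f["dist"]).reshape(-1,2)
    T=f["cam_to_world"]; r=np.c_[n,np.ones(len(n))]@T[:3,:3].T
    P=T[:3,3]+r*((z-T[2,3])/r[:,2])[:,None]
    c,s,a=cv2.minAreaRect(P[:,:2].astype(np.float32))
    if a>45: a-=90; s=s[::-1]
    return "n%d c(%.1f %.1f) size(x %.1f y %.1f) yaw %.1f mean %s"%(len(P),*c,*s,a,P.mean(0).round(1)[:2])
E
cat > m2.py <<'E'
import pickle
from h import *
for n in("top","scene"):
    f=pickle.load(open(n+"0.pkl","rb")); W,H=cloud(f); h,s,v=H[...,0],H[...,1],H[...,2]
    W=np.nan_to_num(W,nan=-999)
    b=lambda x,y,z:box(W,x,y,z)
    print(n)
    print("rim+lip",plane(f,b((370,640),(-125,90),(82,116))&(s<60)&(v>100),90))
    print("lip",plane(f,b((400,470),(-90,60),(102,118)),110,op=0))
    print("chamber",plane(f,b((455,600),(-90,60),(-5,75)),90,op=0))
    print("lidplate",plane(f,b((350,560),(-420,-200),(2,30))&(h>100)&(h<125)&(s>120),16))
    print("lidrib",plane(f,b((400,500),(-370,-230),(38,60)),49,op=0))
    print("tongue",plane(f,b((340,470),(-370,-230),(2,30))&(s<60)&(v>110),13,op=0))
    print("carrier",plane(f,b((350,520),(220,360),(22,42)),33))
    print("carrib",plane(f,b((350,520),(220,360),(52,70)),62,op=0))
    m=b((400,700),(-220,-50),(130,320)); 
    for lo in range(130,300,20):
        q=W[m&(W[...,2]>=lo)&(W[...,2]<lo+20)]
        if len(q)>3: print("clamp",lo,len(q),q.mean(0).round(1),q.min(0).round(0),q.max(0).round(0))
E
python3 m2.py
```

```text
top
rim+lip n2814 c(490.7 -18.1) size(x 219.8 y 169.5) yaw 1.9 mean [485.4 -17.6]
lip n353 c(433.7 -18.0) size(x 29.3 y 97.0) yaw 0.5 mean [433.4 -18.4]
chamber n908 c(517.9 -13.4) size(x 106.7 y 78.9) yaw 0.6 mean [516.6 -14.4]
lidplate n1347 c(435.2 -341.1) size(x 135.8 y 111.2) yaw 5.2 mean [ 435.2 -340.5]
lidrib n99 c(437.3 -337.0) size(x 13.9 y 66.5) yaw 5.1 mean [ 437.4 -338.2]
tongue n64 c(363.8 -342.8) size(x 12.3 y 55.0) yaw 5.5 mean [ 364.5 -343.3]
carrier n531 c(422.9 285.7) size(x 92.8 y 65.1) yaw -12.5 mean [422.5 285.2]
carrib n60 c(427.7 288.9) size(x 11.8 y 46.7) yaw -13.3 mean [427.6 289.3]
clamp 130 13 [556.4 -87.8 139.5] [551. -97. 131.] [568. -85. 150.]
clamp 150 12 [553.  -92.7 161.7] [ 552. -102.  151.] [558. -86. 170.]
clamp 170 5 [552.5 -95.5 182.1] [ 552. -103.  175.] [554. -90. 185.]
clamp 190 38 [558.6 -90.3 198. ] [ 552. -107.  190.] [568. -83. 210.]
clamp 210 17 [559.2 -97.7 216.7] [ 552. -108.  210.] [569. -95. 226.]
clamp 230 16 [ 555.3 -100.9  240.8] [ 550. -114.  232.] [568. -97. 248.]
clamp 250 28 [ 556.8 -102.7  259.3] [ 550. -115.  250.] [570. -98.
[... 564 characters left out ...]
 295.8) size(x 99.1 y 65.9) yaw -12.6 mean [435.1 297.3]
carrib n71 c(430.6 290.8) size(x 17.4 y 48.3) yaw -11.8 mean [430.4 290.1]
clamp 130 36 [567.3 -88.4 139.7] [556. -99. 130.] [575. -83. 150.]
clamp 150 37 [566.  -91.5 158.9] [ 556. -104.  150.] [573. -86. 169.]
clamp 170 34 [568.7 -91.1 180.5] [ 556. -106.  171.] [575. -77. 189.]
clamp 190 50 [566.8 -93.6 198.5] [ 555. -108.  190.] [576. -82. 209.]
clamp 210 41 [567.3 -99.9 219.3] [ 554. -113.  211.] [576. -93. 230.]
clamp 230 46 [ 567.5 -101.1  241.1] [ 554. -116.  232.] [579. -95. 250.]
clamp 250 47 [ 568.7 -103.7  260.6] [ 553. -115.  251.] [577. -98. 270.]
clamp 270 54 [ 567.3 -107.3  280.9] [ 555. -119.  270.] [ 577. -100.  289.]
```

```bash
cat > plan.py <<'E'
import sys,numpy as np
from workcell import env
# plan.py x y z yaw fingers [n] : rows from measured pose to world target
s=env.state(); p=np.array(s["ee_pos"]); yaw=s["ee_rot"][2]
a=sys.argv; t=np.array([float(v) for v in a[1:4]]); ty=float(a[4]); g=float(a[5])
dy=(ty-yaw+180)%360-180
n=int(a[6]) if len(a)>6 else int(np.ceil(max(np.linalg.norm(t-p)/39,abs(dy)/6.8,1)))
p0,y0=p.copy(),yaw; rows=[]
for i in range(1,n+1):
    w=p0+(t-p0)*i/n-p; c,q=np.cos(np.radians(yaw)),np.sin(np.radians(yaw))
    d=np.round(np.array([c*w[0]+q*w[1],q*w[0]-c*w[1],-w[2]])/40,2)
    k=round(-np.radians(y0+dy*i/n-yaw)/.12,2)
    rows.append([*map(float,d),k,g])
    d=d*40; p=p+[c*d[0]+q*d[1],q*d[0]-c*d[1],-d[2]]; yaw-=np.degrees(k*.12)
print("at",p0.round(1),round(y0,2),"F",np.round(s["force"],1),"w",round(s["gripper_width"],1),"t",s["time_s"])
for i in range(0,n,5): print([rows[i:i+5]])
E
python3 plan.py 428 289 130 77 0.6
```

```text
at [ 223.6 -529.3  213.2] 22.91 F [-0.  -0.8 -0.1] w 91.1 t 0.1
[[[0.58, -0.77, 0.09, np.float64(-0.36), 0.6], [0.6, -0.74, 0.1, np.float64(-0.36), 0.6], [0.64, -0.71, 0.09, np.float64(-0.35), 0.6], [0.67, -0.69, 0.1, np.float64(-0.36), 0.6], [0.7, -0.65, 0.09, np.float64(-0.36), 0.6]]]
[[[0.73, -0.63, 0.1, np.float64(-0.36), 0.6], [0.75, -0.59, 0.09, np.float64(-0.35), 0.6], [0.78, -0.56, 0.1, np.float64(-0.36), 0.6], [0.8, -0.53, 0.09, np.float64(-0.36), 0.6], [0.82, -0.49, 0.1, np.float64(-0.36), 0.6]]]
[[[0.84, -0.46, 0.09, np.float64(-0.35), 0.6], [0.86, -0.42, 0.09, np.float64(-0.36), 0.6], [0.88, -0.39, 0.1, np.float64(-0.36), 0.6], [0.89, -0.34, 0.09, np.float64(-0.36), 0.6], [0.91, -0.31, 0.1, np.float64(-0.35), 0.6]]]
[[[0.92, -0.26, 0.09, np.float64(-0.36), 0.6], [0.93, -0.23, 0.1, np.float64(-0.36), 0.6], [0.94, -0.19, 0.09, np.float64(-0.36), 0.6], [0.95, -0.14, 0.1, np.float64(-0.35), 0.6], [0.95, -0.11, 0.09, np.float64(-0.36), 0.6]]]
[[[0.96, -0.07, 0.1, np.float64(-0.36), 0.6], [0.96, -0.02, 0.09, np.float64(-0.36), 0.6]]]
```

send_rows(
  steps=[
    [[0.58, -0.77, 0.09, -0.36, 0.6], [0.6, -0.74, 0.1, -0.36, 0.6], [0.64, -0.71, 0.09, -0.35, 0.6], [0.67, -0.69, 0.1, -0.36, 0.6], [0.7, -0.65, 0.09, -0.36, 0.6]],
  ],
)

```text
time_s: 0.52
ee_pos: [270.0, -341.8, 194.5]
ee_rot: [-179.9, -0.0, 35.3]
force: [0.7, 0.2, 0.3]
gripper_width: 60.5
gripper_force: 0.0
```

send_rows(
  steps=[
    [[0.73, -0.63, 0.1, -0.36, 0.6], [0.75, -0.59, 0.09, -0.35, 0.6], [0.78, -0.56, 0.1, -0.36, 0.6], [0.8, -0.53, 0.09, -0.36, 0.6], [0.82, -0.49, 0.1, -0.36, 0.6]],
  ],
)

```text
time_s: 0.93
ee_pos: [316.6, -156.0, 175.7]
ee_rot: [180.0, -0.0, 47.6]
force: [0.9, -0.5, -0.3]
gripper_width: 55.0
gripper_force: 0.0
```

send_rows(
  steps=[
    [[0.84, -0.46, 0.09, -0.35, 0.6], [0.86, -0.42, 0.09, -0.36, 0.6], [0.88, -0.39, 0.1, -0.36, 0.6], [0.89, -0.34, 0.09, -0.36, 0.6], [0.91, -0.31, 0.1, -0.35, 0.6]],
  ],
)

```text
time_s: 1.35
ee_pos: [362.8, 30.1, 157.0]
ee_rot: [180.0, -0.0, 59.9]
force: [1.3, -0.7, -1.0]
gripper_width: 54.6
gripper_force: 0.0
```

send_rows(
  steps=[
    [[0.92, -0.26, 0.09, -0.36, 0.6], [0.93, -0.23, 0.1, -0.36, 0.6], [0.94, -0.19, 0.09, -0.36, 0.6], [0.95, -0.14, 0.1, -0.35, 0.6], [0.95, -0.11, 0.09, -0.36, 0.6]],
  ],
)

```text
time_s: 1.77
ee_pos: [409.3, 216.0, 137.8]
ee_rot: [-180.0, 0.0, 72.2]
force: [0.9, -0.8, -0.3]
gripper_width: 54.5
gripper_force: 0.0
```

send_rows(
  steps=[
    [[0.96, -0.07, 0.1, -0.36, 0.6], [0.96, -0.02, 0.09, -0.36, 0.6], [0, 0, 0, 0, 0.6]],
  ],
)

```text
time_s: 2.02
ee_pos: [429.9, 294.6, 129.7]
ee_rot: [179.9, -0.2, 77.3]
force: [1.2, 0.7, -0.2]
gripper_width: 55.0
gripper_force: 0.0
```

```bash
python3 plan.py 428 289 40 77 0.6
```

```text
at [429.9 294.6 129.7] 77.31 F [ 1.2  0.7 -0.2] w 55.0 t 2.0167
[[[-0.05, -0.01, 0.75, np.float64(0.02), 0.6], [-0.05, -0.0, 0.75, np.float64(0.01), 0.6], [-0.05, -0.01, 0.74, np.float64(0.02), 0.6]]]
```

send_rows(
  steps=[
    [[0, 0, 0, 0, 0.6], [0, 0, 0, 0, 0.6]],
  ],
)

```text
time_s: 2.18
ee_pos: [427.5, 288.0, 130.1]
ee_rot: [-179.9, 0.1, 77.0]
force: [0.7, 0.2, 0.3]
gripper_width: 55.2
gripper_force: 0.0
```

```bash
python3 plan.py 428 289 40 77 0.6
```

```text
at [427.5 288.  130.1] 77.03 F [0.7 0.2 0.3] w 55.2 t 2.1833
[[[0.01, 0.0, 0.75, np.float64(0.0), 0.6], [0.01, 0.0, 0.75, np.float64(0.0), 0.6], [0.01, 0.01, 0.75, np.float64(0.0), 0.6]]]
```

send_rows(
  steps=[
    [[0, 0, 0.9, 0, 0.6], [0, 0, 0.75, 0, 0.6], [0, 0, 0.6, 0, 0.6], [0, 0, 0, 0, 0.6]],
  ],
)

```text
time_s: 2.52
ee_pos: [424.7, 285.0, 37.0]
ee_rot: [-179.6, 0.4, 76.9]
force: [-1.0, -0.5, 0.9]
gripper_width: 54.9
gripper_force: 0.0
```

send_rows(
  steps=[
    [[0, 0, 0, 0, 0], [0, 0, 0, 0, 0], [0, 0, 0, 0, 0], [0, 0, 0, 0, 0], [0, 0, 0, 0, 0]],
  ],
  squeeze=25,
)

```text
time_s: 2.93
ee_pos: [428.9, 289.0, 42.0]
ee_rot: [179.9, -0.1, 77.0]
force: [-0.4, 0.6, 0.1]
gripper_width: 24.3
gripper_force: 0.0
```

send_rows(
  steps=[
    [[0, 0, 0, 0, 0], [0, 0, 0, 0, 0], [0, 0, 0, 0, 0], [0, 0, 0, 0, 0]],
  ],
)

```text
time_s: 3.27
ee_pos: [427.7, 288.9, 41.2]
ee_rot: [-180.0, -0.0, 77.0]
force: [-3.7, 1.5, 5.6]
gripper_width: 11.5
gripper_force: 25.0
```

send_rows(
  steps=[
    [[0, 0, -0.3, 0, 0], [0, 0, -0.6, 0, 0], [0, 0, -0.8, 0, 0], [0, 0, -0.8, 0, 0], [0, 0, -0.6, 0, 0]],
  ],
)

```text
time_s: 3.68
ee_pos: [428.5, 288.6, 166.2]
ee_rot: [179.9, -0.0, 77.0]
force: [1.0, -0.2, -4.2]
gripper_width: 11.7
gripper_force: 25.0
```

```bash
python3 - <<'E'
from workcell import env
import cv2,numpy as np,pickle
ims=[]
f=env.grab_frame("top"); pickle.dump(f,open("top1.pkl","wb"))
a=cv2.resize(f["pixels"][130:250,210:330,::-1],(600,600),interpolation=cv2.INTER_CUBIC)
cv2.imwrite("pics/unitcrop.png",a)
E
python3 plan.py 516 -14 165 91.5 0
```

```text
at [430.8 290.1 170.6] 77.03 F [2.2 0.8 0.2] w 11.7 t 3.7333
[[[-0.77, 0.42, 0.02, np.float64(-0.23), 0.0], [-0.78, 0.4, 0.01, np.float64(-0.24), 0.0], [-0.79, 0.38, 0.02, np.float64(-0.23), 0.0], [-0.81, 0.35, 0.01, np.float64(-0.24), 0.0], [-0.81, 0.33, 0.02, np.float64(-0.23), 0.0]]]
[[[-0.82, 0.31, 0.01, np.float64(-0.23), 0.0], [-0.83, 0.28, 0.02, np.float64(-0.24), 0.0], [-0.84, 0.27, 0.02, np.float64(-0.23), 0.0], [-0.84, 0.23, 0.01, np.float64(-0.23), 0.0]]]
```

View pics/unitcrop.png

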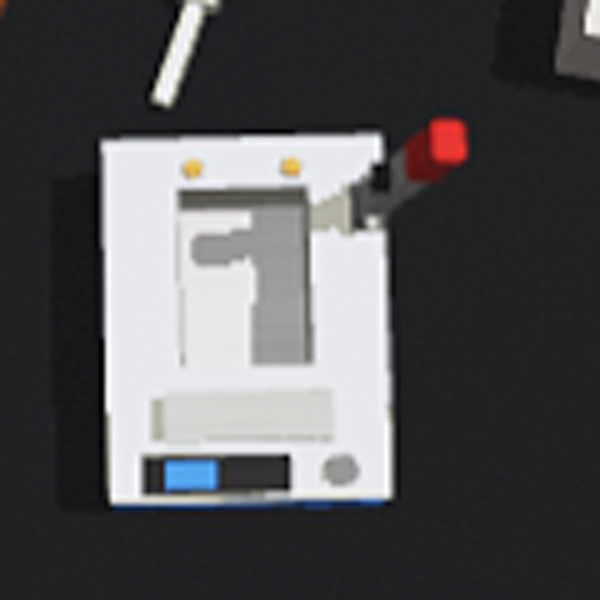

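The crop shows the rim corners at crop (101,141), (381,133), (392,498), (111,503), the brass pins at (193,169) and (290,167), and the chamber mouth corners at (178,190), (306,187), (313,363), (184,367).

```bash
cat > fit.py <<'E'
import pickle
from h import *
f=pickle.load(open("top1.pkl","rb"))
def w(x,y,z,o=(210,130),k=5):
    uv=np.array([[[o[0]+(x+.5)/k-.5,o[1]+(y+.5)/k-.5]]]); n=cv2.undistortPoints(uv,f["intrinsics"],f["dist"])[0,0]
    T=f["cam_to_world"]; r=T[:3,:3]@[*n,1]; return (T[:3,3]+r*(z-T[2,3])/r[2])[:2]
if __name__=="__main__":
    A=np.array([(85,85),(85,-85),(-135,-85),(-135,85),(66,30),(66,-30),(55,40),(55,-40),(-55,-40),(-55,40)],float)
    px=[(101,141,90),(381,133,90),(392,498,90),(111,503,90),(193,169,96),(290,167,96),(178,190,90),(306,187,90),(313,363,90),(184,367,90)]
    B=np.array([w(*p) for p in px])
    a=A-A.mean(0); b=B-B.mean(0)
    th=np.arctan2((a[:,0]*b[:,1]-a[:,1]*b[:,0]).sum(),(a*b).sum()); R=np.array([[np.cos(th),-np.sin(th)],[np.sin(th),np.cos(th)]])
    t=B.mean(0)-R@A.mean(0); print("unit",t.round(1),np.degrees(th).round(2)); print((B-(A@R.T+t)).round(1).tolist())
E
python3 fit.py; python3 plan.py 518.5 -15 168 91.5 0
```

```text
unit [519.8 -15. ] 2.02
[[0.5, 0.5], [0.9, -0.6], [-0.6, 1.4], [1.1, -1.3], [-0.5, -0.3], [-1.0, 0.9], [-1.1, -0.8], [-1.4, 1.3], [1.2, 0.7], [1.0, -1.8]]
at [430.8 290.1 170.6] 77.03 F [2.2 0.8 0.2] w 11.7 t 3.7333
[[[-0.77, 0.43, 0.01, np.float64(-0.23), 0.0], [-0.78, 0.4, 0.0, np.float64(-0.24), 0.0], [-0.8, 0.39, 0.01, np.float64(-0.23), 0.0], [-0.8, 0.36, 0.01, np.float64(-0.24), 0.0], [-0.82, 0.34, 0.01, np.float64(-0.23), 0.0]]]
[[[-0.82, 0.31, 0.0, np.float64(-0.23), 0.0], [-0.83, 0.29, 0.01, np.float64(-0.24), 0.0], [-0.84, 0.27, 0.01, np.float64(-0.23), 0.0], [-0.85, 0.25, 0.01, np.float64(-0.23), 0.0]]]
```

send_rows(
  steps=[
    [[-0.4, 0.2, 0, -0.23, 0], [-0.77, 0.4, 0, -0.24, 0], [-0.8, 0.4, 0, -0.23, 0], [-0.8, 0.36, 0, -0.24, 0], [-0.82, 0.34, 0, -0.23, 0]],
  ],
)

```text
time_s: 4.15
ee_pos: [471.2, 134.1, 163.1]
ee_rot: [-179.9, 0.1, 85.2]
force: [1.0, 1.0, -4.0]
gripper_width: 12.1
gripper_force: 25.0
```

send_rows(
  steps=[
    [[-0.82, 0.31, 0, -0.23, 0], [-0.83, 0.29, 0, -0.24, 0], [-0.84, 0.27, 0, -0.23, 0], [-0.7, 0.25, 0, -0.23, 0], [-0.4, 0.1, 0, 0, 0]],
  ],
)

```text
time_s: 4.57
ee_pos: [515.5, -12.9, 163.0]
ee_rot: [-179.9, 0.1, 91.4]
force: [0.0, 1.0, -4.2]
gripper_width: 11.9
gripper_force: 25.0
```

send_rows(
  steps=[
    [[0, 0, 0, 0, 0], [0, 0, 0, 0, 0], [0, 0, 0, 0, 0], [0, 0, 0, 0, 0]],
  ],
)

```text
time_s: 4.9
ee_pos: [514.5, -8.7, 164.0]
ee_rot: [-179.9, -0.0, 91.5]
force: [0.1, -0.0, -4.1]
gripper_width: 12.0
gripper_force: 25.0
```

```bash
python3 plan.py 519.8 -15 58 92 0
python3 - <<'E'
from workcell import env
import cv2,pickle
f=env.grab_frame("scene"); pickle.dump(f,open("s2.pkl","wb"))
E
```

```text
at [514.5  -8.7 164. ] 91.52 F [ 0.1 -0.  -4.1] w 12.0 t 4.9
[[[-0.05, 0.04, 0.88, np.float64(-0.02), 0.0], [-0.06, 0.05, 0.89, np.float64(-0.03), 0.0], [-0.05, 0.04, 0.88, np.float64(-0.02), 0.0]]]
```

send_rows(
  steps=[
    [[-0.16, 0.13, 0, -0.07, 0], [0, 0, 0.4, 0, 0], [0, 0, 0.5, 0, 0], [0, 0, 0.5, 0, 0], [0, 0, 0.4, 0, 0]],
  ],
)

```text
time_s: 5.37
ee_pos: [520.5, -15.6, 91.6]
ee_rot: [-180.0, 0.0, 92.0]
force: [0.3, 0.2, -4.8]
gripper_width: 11.8
gripper_force: 25.0
```

send_rows(
  steps=[
    [[0, 0, 0.3, 0, 0], [0, 0, 0.3, 0, 0], [0, 0, 0.2, 0, 0], [0, 0, 0, 0, 0], [0, 0, 0, 0, 0]],
  ],
)

```text
time_s: 5.78
ee_pos: [520.8, -15.7, 60.7]
ee_rot: [-180.0, 0.0, 92.0]
force: [-0.2, -0.5, -3.5]
gripper_width: 12.0
gripper_force: 25.0
```

send_rows(
  steps=[
    [[0, 0, 0.08, 0, 0], [0, 0, 0.05, 0, 0], [0, 0, 0, 0, 0], [0, 0, 0, 0, 0]],
  ],
)

```text
time_s: 6.12
ee_pos: [521.4, -15.9, 56.2]
ee_rot: [179.9, 0.0, 91.9]
force: [0.1, 0.5, -2.0]
gripper_width: 12.1
gripper_force: 25.0
```

send_rows(
  steps=[
    [[0, 0, 0.02, 0, 0.4], [0, 0, 0, 0, 0.4], [0, 0, 0, 0, 0.4], [0, 0, 0, 0, 0.4], [0, 0, 0, 0, 0.4]],
  ],
)

```text
time_s: 6.53
ee_pos: [520.6, -15.9, 54.9]
ee_rot: [180.0, 0.0, 91.9]
force: [-0.4, -0.2, -0.1]
gripper_width: 36.0
gripper_force: 0.0
```

send_rows(
  steps=[
    [[0, 0, -0.3, 0, 0.4], [0, 0, -0.7, 0, 0.4], [0, 0, -1, 0, 0.4], [0, 0, -1, 0, 0.4], [0, 0, -1, 0, 0.4]],
  ],
)

```text
time_s: 6.95
ee_pos: [520.0, -15.8, 216.4]
ee_rot: [-180.0, 0.0, 91.9]
force: [-0.1, -0.3, -0.6]
gripper_width: 36.5
gripper_force: 0.0
```

```bash
python3 - <<'E'
from workcell import env
import pickle
from h import *
f=env.grab_frame("scene"); pickle.dump(f,open("s3.pkl","wb"))
W,H=cloud(f); W=np.nan_to_num(W,nan=-999)
print("floor bits / caps", plane(f,box(W,(470,570),(-50,25),(40,58)),50,op=0)); print("rib",plane(f,box(W,(490,550),(-50,25),(66,88)),77,op=0))
E
for a in "400 -190 190 93 0.5" "436.5 -338 130 95 0.5"; do python3 plan.py $a; done
```

```text
floor bits / caps n76 c(540.4 -21.0) size(x 28.2 y 39.2) yaw 2.2 mean [540.2 -21.3]
rib n55 c(528.8 -8.5) size(x 17.9 y 53.1) yaw 1.7 mean [528.   -9.6]
at [524.7 -16.  225.1] 91.94 F [3.4 0.  5.3] w 36.6 t 7.0
[[[-0.71, -0.54, 0.15, np.float64(-0.03), 0.5], [-0.7, -0.55, 0.14, np.float64(-0.02), 0.5], [-0.71, -0.55, 0.15, np.float64(-0.03), 0.5], [-0.7, -0.55, 0.14, np.float64(-0.02), 0.5], [-0.7, -0.55, 0.15, np.float64(-0.03), 0.5]]]
[[[-0.7, -0.56, 0.15, np.float64(-0.02), 0.5]]]
at [524.7 -16.  225.1] 91.94 F [3.4 0.  5.3] w 36.6 t 7.0
[[[-0.89, -0.28, 0.26, np.float64(-0.05), 0.5], [-0.88, -0.28, 0.27, np.float64(-0.05), 0.5], [-0.88, -0.28, 0.26, np.float64(-0.05), 0.5], [-0.88, -0.29, 0.27, np.float64(-0.05), 0.5], [-0.88, -0.3, 0.26, np.float64(-0.05), 0.5]]]
[[[-0.88, -0.3, 0.26, np.float64(-0.05), 0.5], [-0.87, -0.31, 0.27, np.float64(-0.05), 0.5], [-0.88, -0.31, 0.26, np.float64(-0.05), 0.5], [-0.87, -0.32, 0.27, np.float64(-0.05), 0.5]]]
```

send_rows(
  steps=[
    [[0, -0.7, 0, 0, 0.5], [0, -1, 0, 0, 0.5], [0, -0.9, 0, 0, 0.5], [-0.5, -0.4, 0, 0, 0.5], [-0.8, 0, 0.1, -0.05, 0.5]],
  ],
)

```text
time_s: 7.42
ee_pos: [398.7, -70.4, 211.2]
ee_rot: [-180.0, -0.1, 92.5]
force: [1.4, 0.2, -0.0]
gripper_width: 45.7
gripper_force: 0.0
```

Run:
```python
import cv2,pickle
f=pickle.load(open("top1.pkl","rb"))
cv2.imwrite("pics/lidcrop.png",cv2.resize(f["pixels"][175:255,320:400,::-1],(600,600),interpolation=cv2.INTER_CUBIC))
```

View pics/lidcrop.png

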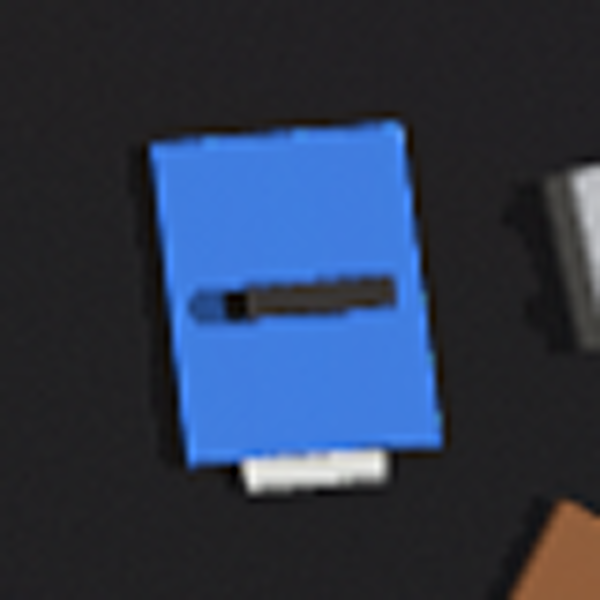

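The crop shows the lid plate corners at (151,144), (402,122), (442,445), (189,467), the rib top from (250,302) to (395,292), and the tongue tip from (248,493) to (386,480).

```bash
python3 - <<'E'
from fit import *
A=np.array([(72,55),(72,-55),(-66,-55),(-66,55),(0,32),(0,-32),(-78,30),(-78,-30)],float)
px=[(151,144,16),(402,122,16),(442,445,16),(189,467,16),(250,302,49),(395,292,49),(248,493,13),(386,480,13)]
B=np.array([w(*p,o=(320,175),k=7.5) for p in px])
a=A-A.mean(0); b=B-B.mean(0)
th=np.arctan2((a[:,0]*b[:,1]-a[:,1]*b[:,0]).sum(),(a*b).sum()); R=np.array([[np.cos(th),-np.sin(th)],[np.sin(th),np.cos(th)]])
t=B.mean(0)-R@A.mean(0); print("lid",t.round(1),np.degrees(th).round(2)); print((B-(A@R.T+t)).round(1).tolist())
E
python3 plan.py 434 -340 100 95.5 0.5
```

```text
lid [ 435.4 -339.4] 5.25
[[0.4, -0.1], [0.7, 0.7], [0.0, 0.9], [0.1, -0.6], [0.8, -2.1], [-0.4, 1.1], [-1.0, -0.3], [-0.7, 0.4]]
at [398.7 -70.4 211.2] 92.49 F [ 1.4  0.2 -0. ] w 45.7 t 7.4167
[[[-0.85, 0.07, 0.35, np.float64(-0.05), 0.5], [-0.84, 0.07, 0.35, np.float64(-0.06), 0.5], [-0.85, 0.06, 0.34, np.float64(-0.05), 0.5], [-0.85, 0.06, 0.35, np.float64(-0.06), 0.5], [-0.85, 0.05, 0.35, np.float64(-0.05), 0.5]]]
[[[-0.84, 0.05, 0.35, np.float64(-0.06), 0.5], [-0.85, 0.04, 0.34, np.float64(-0.05), 0.5], [-0.85, 0.03, 0.35, np.float64(-0.06), 0.5]]]
```

send_rows(
  steps=[
    [[-0.85, 0.07, 0.35, -0.05, 0.5], [-0.84, 0.07, 0.35, -0.06, 0.5], [-0.85, 0.06, 0.34, -0.05, 0.5], [-0.85, 0.06, 0.35, -0.05, 0.5], [-0.85, 0.06, 0.35, -0.05, 0.5]],
  ],
)

```text
time_s: 7.83
ee_pos: [423.9, -242.3, 140.5]
ee_rot: [180.0, 0.0, 94.1]
force: [0.8, -0.0, -0.3]
gripper_width: 45.6
gripper_force: 0.0
```

send_rows(
  steps=[
    [[-0.84, 0.06, 0.35, -0.05, 0.5], [-0.85, 0.05, 0.34, -0.05, 0.5], [-0.6, 0.03, 0, -0.05, 0.5], [0, 0, 0, 0, 0.5], [0, 0, 0, 0, 0.5]],
  ],
)

```text
time_s: 8.25
ee_pos: [436.4, -332.3, 112.8]
ee_rot: [-180.0, -0.0, 95.0]
force: [-0.6, -0.1, -0.6]
gripper_width: 45.7
gripper_force: 0.0
```

send_rows(
  steps=[
    [[0, 0, 0, 0, 0.5], [0, 0, 0, 0, 0.5]],
  ],
)

```text
time_s: 8.42
ee_pos: [436.4, -330.3, 113.8]
ee_rot: [-180.0, -0.0, 95.1]
force: [-0.3, 0.6, -0.1]
gripper_width: 45.4
gripper_force: 0.0
```

```bash
python3 plan.py 435.4 -339.4 25 95.25 0.5
```

```text
at [ 436.4 -330.3  113.8] 95.15 F [-0.3  0.6 -0.1] w 45.4 t 8.4167
[[[-0.07, -0.02, 0.74, np.float64(-0.01), 0.5], [-0.08, -0.01, 0.74, np.float64(-0.0), 0.5], [-0.07, -0.02, 0.74, np.float64(-0.01), 0.5]]]
```

send_rows(
  steps=[
    [[-0.22, -0.05, 0.5, -0.01, 0.5], [0, 0, 0.75, 0, 0.5], [0, 0, 0.6, 0, 0.5], [0, 0, 0.4, 0, 0.5], [0, 0, 0, 0, 0.5]],
  ],
)

```text
time_s: 8.83
ee_pos: [433.4, -337.6, 20.9]
ee_rot: [-179.7, -0.3, 95.2]
force: [0.1, 0.5, 0.1]
gripper_width: 45.4
gripper_force: 0.0
```

send_rows(
  steps=[
    [[0, 0, 0, 0, 0.5], [0, 0, 0, 0, 0.5], [0, 0, 0, 0, 0.5]],
  ],
)

```text
time_s: 9.08
ee_pos: [436.4, -340.8, 25.2]
ee_rot: [179.9, 0.1, 95.2]
force: [-0.7, -0.4, 0.1]
gripper_width: 45.5
gripper_force: 0.0
```

send_rows(
  steps=[
    [[0, 0, 0, 0, 0], [0, 0, 0, 0, 0], [0, 0, 0, 0, 0], [0, 0, 0, 0, 0], [0, 0, 0, 0, 0]],
  ],
  squeeze=30,
)

```text
time_s: 9.5
ee_pos: [435.4, -340.5, 23.7]
ee_rot: [180.0, 0.0, 95.2]
force: [0.1, 0.0, 0.0]
gripper_width: 15.2
gripper_force: 0.0
```

send_rows(
  steps=[
    [[0, 0, 0, 0, 0], [0, 0, 0, 0, 0], [0, 0, 0, 0, 0]],
  ],
)

```text
time_s: 9.75
ee_pos: [435.4, -340.5, 23.7]
ee_rot: [180.0, 0.0, 95.2]
force: [-0.5, 0.4, 1.1]
gripper_width: 13.9
gripper_force: 30.0
```

send_rows(
  steps=[
    [[0, 0, -0.3, 0, 0], [0, 0, -0.7, 0, 0], [0, 0, -1, 0, 0], [0, 0, -1, 0, 0], [0, 0, -0.7, 0, 0]],
  ],
)

```text
time_s: 10.17
ee_pos: [435.7, -340.7, 174.0]
ee_rot: [179.9, 0.1, 95.2]
force: [0.5, -0.3, -2.9]
gripper_width: 13.8
gripper_force: 30.0
```

send_rows(
  steps=[
    [[0, 0, 0, 0, 0], [0, 0, 0, 0, 0]],
  ],
)

```text
time_s: 10.33
ee_pos: [435.6, -340.6, 172.2]
ee_rot: [179.9, 0.1, 95.2]
force: [-0.3, 0.4, -3.8]
gripper_width: 13.9
gripper_force: 30.0
```

```bash
python3 plan.py 425 -20 172 92 0
```

```text
at [ 435.6 -340.6  172.2] 95.17 F [-0.3  0.4 -3.8] w 13.9 t 10.3333
[[[0.89, 0.05, 0.0, np.float64(0.05), 0.0], [0.89, 0.05, 0.0, np.float64(0.05), 0.0], [0.89, 0.04, 0.0, np.float64(0.05), 0.0], [0.89, 0.03, 0.0, np.float64(0.05), 0.0], [0.89, 0.03, 0.0, np.float64(0.06), 0.0]]]
[[[0.89, 0.02, 0.0, np.float64(0.05), 0.0], [0.89, 0.02, 0.0, np.float64(0.05), 0.0], [0.89, 0.01, 0.0, np.float64(0.05), 0.0], [0.89, 0.01, 0.0, np.float64(0.05), 0.0]]]
```

send_rows(
  steps=[
    [[0.4, 0.05, 0, 0.05, 0], [0.85, 0.05, 0, 0.05, 0], [0.85, 0.04, 0, 0.05, 0], [0.85, 0.03, 0, 0.05, 0], [0.85, 0.03, 0, 0.06, 0]],
  ],
)

```text
time_s: 10.75
ee_pos: [429.4, -186.0, 168.4]
ee_rot: [-179.7, -0.2, 93.3]
force: [1.5, 0.1, -3.9]
gripper_width: 13.8
gripper_force: 30.0
```

send_rows(
  steps=[
    [[0.85, 0.02, 0, 0.05, 0], [0.85, 0.02, 0, 0.05, 0], [0.85, 0.01, 0, 0.05, 0], [0.85, 0.01, 0, 0.05, 0], [0.6, 0, 0, 0, 0]],
  ],
)

```text
time_s: 11.17
ee_pos: [423.7, -25.7, 168.8]
ee_rot: [-179.6, -0.1, 92.0]
force: [-0.6, -0.1, -4.1]
gripper_width: 13.8
gripper_force: 30.0
```

send_rows(
  steps=[
    [[0.2, 0, 0, 0, 0], [0, 0, 0, 0, 0], [0, 0, 0, 0, 0], [0, 0, 0, 0, 0]],
  ],
)

```text
time_s: 11.5
ee_pos: [425.8, -21.3, 170.6]
ee_rot: [-179.9, 0.0, 92.0]
force: [-0.6, -1.0, -3.0]
gripper_width: 14.1
gripper_force: 30.0
```

```bash
python3 plan.py 531.8 -15.7 160 92 0
```

```text
at [425.8 -21.3 170.6] 91.96 F [-0.6 -1.  -3. ] w 14.1 t 11.5
[[[0.02, 0.88, 0.09, np.float64(-0.0), 0.0], [0.01, 0.89, 0.09, np.float64(-0.0), 0.0], [0.02, 0.88, 0.09, np.float64(-0.01), 0.0]]]
```

send_rows(
  steps=[
    [[0.02, 0.4, 0, 0, 0], [0.02, 0.75, 0, 0, 0], [0.01, 0.75, 0, 0, 0], [0, 0.5, 0, 0, 0], [0, 0.25, 0, 0, 0]],
  ],
)

```text
time_s: 11.92
ee_pos: [534.8, -16.2, 170.9]
ee_rot: [179.9, 0.0, 91.9]
force: [-0.8, -0.1, -3.1]
gripper_width: 14.0
gripper_force: 30.0
```

send_rows(
  steps=[
    [[0, 0, 0, 0, 0], [0, 0, 0, 0, 0], [0, 0, 0, 0, 0], [0, 0, 0, 0, 0]],
  ],
)

```text
time_s: 12.25
ee_pos: [530.5, -14.9, 171.5]
ee_rot: [-179.9, 0.0, 92.0]
force: [0.6, 0.2, -3.5]
gripper_width: 14.0
gripper_force: 30.0
```

```bash
python3 - <<'E'
from workcell import env
import cv2,pickle,numpy as np
f=env.grab_frame("top"); pickle.dump(f,open("top2.pkl","wb"))
g=env.grab_frame("scene"); pickle.dump(g,open("s4.pkl","wb"))
a=cv2.resize(f["pixels"][125:245,210:330,::-1],(400,400),interpolation=cv2.INTER_CUBIC)
b=cv2.resize(g["pixels"][130:250,200:320,::-1],(400,400),interpolation=cv2.INTER_CUBIC)
cv2.imwrite("pics/over.png",np.hstack([a,b]))
E
python3 plan.py 531.8 -15.7 140 92 0
```

```text
at [531.1 -14.7 171.8] 92.0 F [ 0.2  0.4 -5.1] w 13.9 t 12.35
[[[-0.03, 0.02, 0.79, np.float64(-0.0), 0.0]]]
```

View pics/over.png

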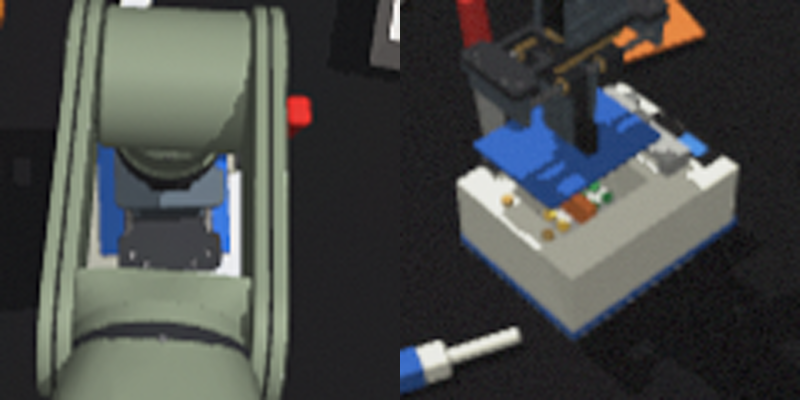

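Scene crop (right panel): the lid hangs over the chamber between (475,148) and (660,137), with the carrier upright in the chamber at (580,205). The top view is mostly blocked by the arm.

send_rows(
  steps=[
    [[-0.02, 0.02, 0.3, 0, 0], [0, 0, 0.4, 0, 0], [0, 0, 0.3, 0, 0], [0, 0, 0.18, 0, 0], [0, 0, 0, 0, 0]],
  ],
)

```text
time_s: 12.77
ee_pos: [531.4, -15.3, 123.0]
ee_rot: [-179.8, -0.0, 92.0]
force: [-0.7, -0.1, -2.7]
gripper_width: 14.0
gripper_force: 30.0
```

send_rows(
  steps=[
    [[0, 0, 0, 0, 0], [0, 0, 0, 0, 0], [0, 0, 0, 0, 0]],
  ],
)

```text
time_s: 13.02
ee_pos: [533.5, -15.4, 125.3]
ee_rot: [179.9, 0.0, 92.0]
force: [0.7, 0.7, -3.7]
gripper_width: 13.6
gripper_force: 30.0
```

send_rows(
  steps=[
    [[0, 0, 0.06, 0, 0], [0, 0, 0.05, 0, 0], [0, 0, 0, 0, 0], [0, 0, 0, 0, 0], [0, 0, 0, 0, 0]],
  ],
)

```text
time_s: 13.43
ee_pos: [532.9, -15.4, 119.9]
ee_rot: [-180.0, 0.0, 92.0]
force: [0.3, -0.8, -3.3]
gripper_width: 13.9
gripper_force: 30.0
```

send_rows(
  steps=[
    [[0, 0, 0.04, 0, 0], [0, 0, 0.02, 0, 0], [0, 0, 0, 0, 0], [0, 0, 0, 0, 0]],
  ],
)

```text
time_s: 13.77
ee_pos: [533.0, -15.4, 118.1]
ee_rot: [180.0, 0.0, 92.0]
force: [-2.2, -0.4, 2.0]
gripper_width: 13.6
gripper_force: 30.0
```

send_rows(
  steps=[
    [[0, 0, 0, 0, 0.35], [0, 0, 0, 0, 0.35], [0, 0, 0, 0, 0.35], [0, 0, 0, 0, 0.35], [0, 0, 0, 0, 0.35]],
  ],
)

```text
time_s: 14.18
ee_pos: [533.1, -15.4, 117.6]
ee_rot: [180.0, 0.0, 92.0]
force: [0.5, 0.6, -1.0]
gripper_width: 31.9
gripper_force: 0.0
```

Run:
```python
from workcell import env
import cv2,pickle,numpy as np
from h import *
g=env.grab_frame("scene"); pickle.dump(g,open("s5.pkl","wb"))
cv2.imwrite("pics/rel.png",cv2.resize(g["pixels"][140:240,210:310,::-1],(600,600),interpolation=cv2.INTER_CUBIC))
W,H=cloud(g); W=np.nan_to_num(W,nan=-999); h,s=H[...,0],H[...,1]
for nm in("s4","s5"):
    W,H=cloud(pickle.load(open(nm+".pkl","rb")));W=np.nan_to_num(W,nan=-999); h,s=H[...,0],H[...,1]
    P=W[box(W,(440,620),(-90,60),(85,165))&(h>100)&(h<125)&(s>120)]
    q=P[:,0]>450
    A=np.c_[P[:,0]-520,P[:,1]+15,np.ones(len(P))]; k=np.linalg.lstsq(A,P[:,2],rcond=None)[0]
    for _ in range(5):
        r=abs(A@k-P[:,2])<4; k=np.linalg.lstsq(A[r],P[r,2],rcond=None)[0]
    print(nm,len(P),r.sum(),k.round(3))
```

```text
s4 775 762 [0.00000e+00 2.00000e-03 1.61951e+02]
s5 683 646 [1.18000e-01 4.00000e-03 1.02913e+02]
```

View pics/rel.png

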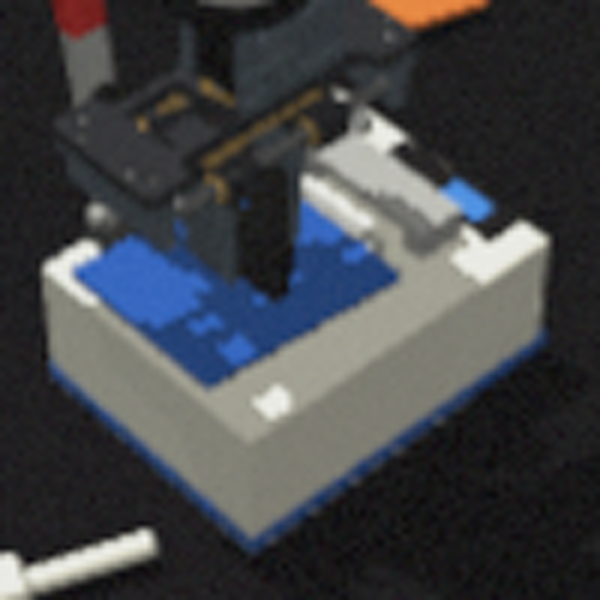

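The crop shows the lid released with its far edge resting on the pins at (215,380) and the tongue side dropped just in front of the lip at (385,250). The fitted tilt is 0.118 rad, as planned.

send_rows(
  steps=[
    [[0, -0.05, 0.12, 0, 0.35], [0, -0.1, 0, 0, 0.35], [0, -0.1, 0, 0, 0.35], [0, -0.1, 0, 0, 0.35], [0, 0, 0, 0, 0.35]],
  ],
)

```text
time_s: 14.65
ee_pos: [517.9, -15.9, 112.8]
ee_rot: [-180.0, 0.0, 92.0]
force: [0.3, 0.0, -0.4]
gripper_width: 31.8
gripper_force: 0.0
```

send_rows(
  steps=[
    [[0, -0.07, 0, 0, 0.35], [0, -0.05, 0, 0, 0.35], [0, 0, 0, 0, 0.35]],
  ],
)

```text
time_s: 14.9
ee_pos: [514.0, -16.1, 113.0]
ee_rot: [180.0, 0.0, 92.0]
force: [0.6, 0.2, 0.2]
gripper_width: 31.8
gripper_force: 0.2
```

send_rows(
  steps=[
    [[0, -0.05, 0, 0, 0.35], [0, 0, 0, 0, 0.35], [0, 0, 0, 0, 0.35]],
  ],
)

```text
time_s: 15.15
ee_pos: [512.1, -16.1, 112.9]
ee_rot: [180.0, 0.0, 92.0]
force: [0.6, -1.0, 0.2]
gripper_width: 32.0
gripper_force: 0.4
```

```bash
cat > tilt.py <<'E'
from workcell import env
import cv2,pickle,numpy as np,sys
from h import *
g=env.grab_frame("scene"); pickle.dump(g,open(sys.argv[1]+".pkl","wb"))
W,H=cloud(g);W=np.nan_to_num(W,nan=-999); h,s=H[...,0],H[...,1]
P=W[box(W,(440,620),(-90,60),(85,165))&(h>100)&(h<125)&(s>120)]
A=np.c_[P[:,0]-520,P[:,1]+15,np.ones(len(P))]; k=np.linalg.lstsq(A,P[:,2],rcond=None)[0]
for _ in range(5):
    r=abs(A@k-P[:,2])<4; k=np.linalg.lstsq(A[r],P[r,2],rcond=None)[0]
print(len(P),r.sum(),k.round(3)); s=env.state(); print(s["ee_pos"].round(1),s["force"].round(1))
E
python3 tilt.py s6
```

```text
748 692 [6.50000e-02 8.00000e-03 1.00391e+02]
[512.1 -16.1 112.8] [-0.3 -0.7  1.1]
```

send_rows(
  steps=[
    [[0, -0.04, 0, 0, 0.35], [0, -0.03, 0, 0, 0.35], [0, 0, 0, 0, 0.35], [0, 0, 0, 0, 0.35]],
  ],
)

```text
time_s: 15.53
ee_pos: [509.3, -16.2, 112.8]
ee_rot: [180.0, 0.0, 92.0]
force: [1.3, 0.2, 0.6]
gripper_width: 32.0
gripper_force: 0.6
```

```bash
python3 tilt.py s7
```

```text
750 693 [4.5000e-02 4.0000e-03 9.9169e+01]
[509.3 -16.2 112.8] [ 1.5  0.5 -0. ]
```

send_rows(
  steps=[
    [[0, 0.2, 0, 0, 0.35], [0, 0, -0.4, 0, 0.35], [0, 0, -0.8, 0, 0.35], [0, 0, -1, 0, 0.2], [0, 0, -1, 0, 0]],
  ],
)

```text
time_s: 16.0
ee_pos: [516.5, -15.8, 241.4]
ee_rot: [-179.8, -0.0, 92.0]
force: [1.1, -1.0, -1.0]
gripper_width: 21.3
gripper_force: 0.0
```

send_rows(
  steps=[
    [[0, 0, -1, 0, 0], [0, 0, -1, 0, 0], [0, 0, -0.3, 0, 0], [0, 0, 0, 0, 0], [0, 0, 0, 0, 0]],
  ],
)

```text
time_s: 16.42
ee_pos: [517.2, -15.9, 332.5]
ee_rot: [-180.0, 0.0, 92.0]
force: [-0.1, -0.4, -0.9]
gripper_width: 0.3
gripper_force: 0.0
```

```bash
python3 tilt.py s8
python3 - <<'E'
from h import *
import pickle
from workcell import env
g=pickle.load(open("s8.pkl","rb")); f=env.grab_frame("top")
a=cv2.resize(g["pixels"][140:240,205:305,::-1],(400,400),interpolation=cv2.INTER_CUBIC)
b=cv2.resize(f["pixels"][125:245,210:330,::-1],(400,400),interpolation=cv2.INTER_CUBIC)
cv2.imwrite("pics/hook.png",np.hstack([a,b]))
E
python3 plan.py 562 -170 325 92 0
```

```text
879 828 [4.400e-02 6.000e-03 9.931e+01]
[516.7 -15.9 331.2] [-0.7  1.   0.2]
at [516.4 -15.9 330.6] 92.0 F [ 1.3  0.4 -0.2] w 0.4 t 16.5167
[[[-0.78, 0.2, 0.03, np.float64(0.0), 0.0], [-0.78, 0.2, 0.03, np.float64(0.0), 0.0], [-0.77, 0.2, 0.02, np.float64(0.0), 0.0], [-0.78, 0.2, 0.03, np.float64(0.0), 0.0], [-0.78, 0.2, 0.03, np.float64(0.0), 0.0]]]
```

View pics/hook.png

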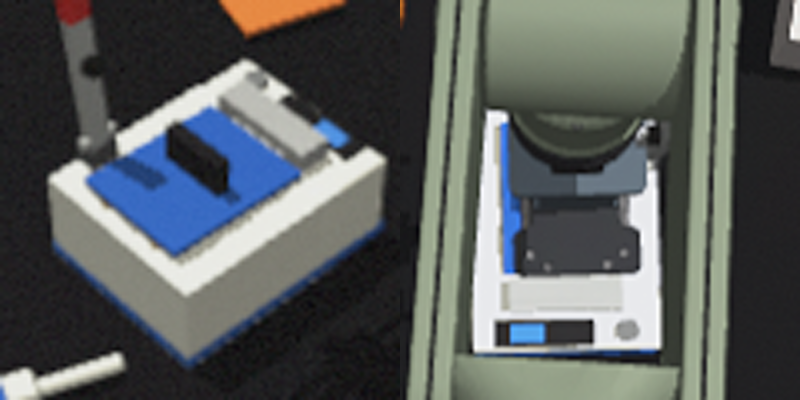

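The scene crop shows the lid over the chamber with its edge against the lip at (265,130) and only the spring-pin tilt left (0.044 rad). The clamp still stands at (85,80).

send_rows(
  steps=[
    [[-0.4, 0.2, 0, 0, 0], [-0.8, 0.2, 0, 0, 0], [-0.8, 0.2, 0, 0, 0], [-0.8, 0.2, 0, 0, 0], [-0.8, 0.2, 0, 0, 0]],
  ],
)

```text
time_s: 16.93
ee_pos: [561.8, -159.5, 330.3]
ee_rot: [-179.7, -0.1, 92.0]
force: [-0.3, 0.4, -0.1]
gripper_width: 0.2
gripper_force: 0.0
```

send_rows(
  steps=[
    [[-0.5, 0.1, 0, 0, 0], [0, 0, 0, 0, 0], [0, 0, 0, 0, 0], [0, 0, 0, 0, 0]],
  ],
)

```text
time_s: 17.27
ee_pos: [566.4, -177.5, 331.3]
ee_rot: [-179.8, -0.1, 92.0]
force: [-0.8, 0.6, -0.7]
gripper_width: -0.1
gripper_force: 0.0
```

```bash
python3 plan.py 562 -170 245 92 0
python3 - <<'E'
from workcell import env
import numpy as np
from h import *
g=env.grab_frame("scene"); W,H=cloud(g); W=np.nan_to_num(W,nan=-999); h,s=H[...,0],H[...,1]
P=W[box(W,(520,600),(-160,-50),(200,305))&((h<8)|(h>172))&(s>140)]
print(P.min(0),P.max(0),P.mean(0))
E
```

```text
at [ 566.4 -177.5  331.3] 92.01 F [-0.8  0.6 -0.7] w -0.1 t 17.2667
[[[0.06, -0.03, 0.72, np.float64(0.0), 0.0], [0.07, -0.04, 0.72, np.float64(0.0), 0.0], [0.06, -0.03, 0.72, np.float64(0.0), 0.0]]]
[ 554.01057594 -117.66417874  231.94259307] [577.30015164 -95.93557997 289.15798442] [ 567.58579147 -104.11808603  262.96755819]
```

send_rows(
  steps=[
    [[0, -0.08, 0.6, 0, 0], [0, 0, 0.8, 0, 0], [0, 0, 0.7, 0, 0], [0, 0, 0, 0, 0], [0, 0, 0, 0, 0]],
  ],
)

```text
time_s: 17.73
ee_pos: [563.1, -177.1, 248.1]
ee_rot: [-179.8, -0.1, 92.1]
force: [1.0, -0.2, 0.2]
gripper_width: 0.4
gripper_force: 0.0
```

send_rows(
  steps=[
    [[0.4, 0, 0, 0, 0], [0.5, 0, 0, 0, 0], [0.3, 0, 0, 0, 0], [0.2, 0, 0, 0, 0], [0.2, 0, 0, 0, 0]],
  ],
)

```text
time_s: 18.15
ee_pos: [563.1, -115.3, 251.8]
ee_rot: [179.7, 0.3, 92.1]
force: [0.8, -5.5, 5.0]
gripper_width: 0.2
gripper_force: 2.9
```

```bash
python3 plan.py 562 -78.4 246.7 92 0
```

```text
at [ 563.1 -115.3  251.8] 92.05 F [ 0.8 -5.5  5. ] w 0.2 t 18.15
[[[0.92, 0.01, 0.13, np.float64(0.01), 0.0]]]
```

send_rows(
  steps=[
    [[0.44, 0, 0.03, 0, 0], [0.44, 0, 0.05, 0, 0], [0.42, 0, 0.12, 0, 0], [0.42, 0, 0.16, 0, 0]],
  ],
)

```text
time_s: 18.48
ee_pos: [561.1, -46.6, 237.5]
ee_rot: [179.6, 0.3, 92.0]
force: [2.3, -5.8, 2.8]
gripper_width: 0.4
gripper_force: 3.3
```

```bash
python3 plan.py 562 -15.5 216 92 0
```

```text
at [561.1 -46.6 237.5] 92.01 F [ 2.3 -5.8  2.8] w 0.4 t 18.4833
[[[0.78, 0.05, 0.54, np.float64(0.0), 0.0]]]
```

send_rows(
  steps=[
    [[0.39, 0.03, 0.23, 0, 0], [0.39, 0.03, 0.28, 0, 0], [0.3, 0.02, 0.32, 0, 0], [0.3, 0.02, 0.34, 0, 0]],
  ],
)

```text
time_s: 18.82
ee_pos: [560.7, 9.3, 189.3]
ee_rot: [180.0, 0.2, 92.1]
force: [-2.8, -6.4, 3.5]
gripper_width: 0.3
gripper_force: 3.0
```

```bash
python3 plan.py 562 23.5 157.6 92 0
```

```text
at [560.7   9.3 189.3] 92.08 F [-2.8 -6.4  3.5] w 0.3 t 18.8167
[[[0.35, 0.04, 0.79, np.float64(0.01), 0.0]]]
```

send_rows(
  steps=[
    [[0.28, 0.03, 0.36, 0, 0], [0.28, 0.02, 0.4, 0, 0], [0.25, 0, 0.36, 0, 0], [0.1, 0, 0.2, 0, 0], [0, 0, 0, 0, 0]],
  ],
)

```text
time_s: 19.23
ee_pos: [562.3, 47.1, 134.6]
ee_rot: [180.0, -0.0, 92.1]
force: [-0.0, -0.2, 0.6]
gripper_width: 0.3
gripper_force: 0.0
```

send_rows(
  steps=[
    [[0, 0, 0.15, 0, 0], [0, 0, 0.1, 0, 0], [0, 0, 0, 0, 0], [0, 0, 0, 0, 0]],
  ],
)

```text
time_s: 19.57
ee_pos: [562.6, 46.9, 125.9]
ee_rot: [179.9, -0.1, 92.0]
force: [-0.8, 2.4, 4.6]
gripper_width: 0.4
gripper_force: 1.9
```

send_rows(
  steps=[
    [[0, 0, 0.05, 0, 0], [0, 0, 0.05, 0, 0], [0, 0, 0.03, 0, 0], [0, 0, 0, 0, 0], [0, 0, 0, 0, 0]],
  ],
)

```text
time_s: 19.98
ee_pos: [562.6, 47.1, 123.1]
ee_rot: [179.8, -0.1, 92.0]
force: [-6.0, 3.4, 17.1]
gripper_width: 0.5
gripper_force: 8.7
```

send_rows(
  steps=[
    [[0, 0, 0.05, 0, 0], [0, 0, 0.05, 0, 0], [0, 0, 0, 0, 0], [0, 0, 0, 0, 0]],
  ],
)

```text
time_s: 20.32
ee_pos: [562.7, 47.2, 122.8]
ee_rot: [179.7, -0.1, 92.0]
force: [-11.0, 4.1, 37.0]
gripper_width: 0.3
gripper_force: 18.7
```

```bash
python3 tilt.py s9
```

```text
280 265 [-2.0000e-03  1.0000e-03  9.5788e+01]
[562.7  47.2 122.8] [-11.1   3.5  37. ]
```

send_rows(
  steps=[
    [[0, 0, -0.3, 0, 0], [0, 0, -0.8, 0, 0], [0, 0, -1, 0, 0], [0, 0, -1, 0, 0], [0, 0, -0.8, 0, 0]],
  ],
)

```text
time_s: 20.78
ee_pos: [562.1, 45.8, 274.8]
ee_rot: [179.9, 0.0, 92.0]
force: [1.5, -0.3, -0.4]
gripper_width: 0.6
gripper_force: 0.0
```

send_rows(
  steps=[
    [[0, -0.5, 0, 0, 0], [0, -1, 0, 0, 0], [0, -1, 0, 0, 0], [0, -0.5, 0, 0, 0], [0, 0, 0, 0, 0]],
  ],
)

```text
time_s: 21.2
ee_pos: [437.6, 41.5, 272.1]
ee_rot: [-179.9, 0.0, 92.0]
force: [-0.1, 0.3, -0.8]
gripper_width: 0.3
gripper_force: 0.0
```

```bash
python3 tilt.py s10
python3 - <<'E'
import pickle
from h import *
g=pickle.load(open("s10.pkl","rb")); cv2.imwrite("pics/end.png",cv2.resize(g["pixels"][130:240,200:310,::-1],(600,600),interpolation=cv2.INTER_CUBIC))
W,H=cloud(g);W=np.nan_to_num(W,nan=-999);h,s=H[...,0],H[...,1]
P=W[box(W,(540,585),(20,95),(100,145))&((h<8)|(h>172))&(s>140)]
print("grip",len(P),P.mean(0).round(1),np.polyfit(P[:,1],P[:,2],1).round(3),np.percentile(P[:,2],[50,90]).round(1))
E
```

```text
658 591 [2.0000e-03 3.0000e-03 9.6098e+01]
[440.3  41.6 272.3] [0.9 0.2 0. ]
grip 120 [562.1  59.5 119.5] [-3.20000e-02  1.21381e+02] [120.1 122.5]
```

View pics/end.png

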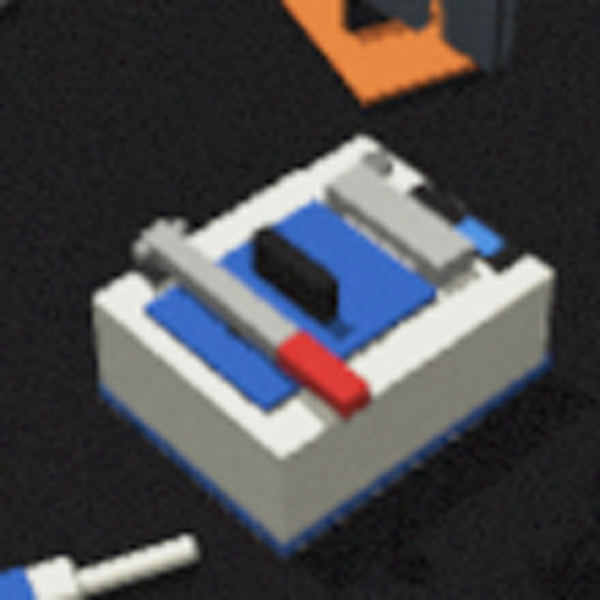

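The final crop shows the clamp lying level over the lid, grip at (325,370), and the lid flush with its tongue under the lip at (400,230). The fitted lid tilt is about 0.002 rad, so I'm handing in.

```bash
python3 -c "
from workcell import env
print(env.job_done())"
```

```text
the job is handed in; nothing more can be done
None
```

The carrier is in the chamber, the lid is hooked under the lip and flush (measured tilt about 0.002 rad), and the clamp is pressed home; I handed the job in at about 21 s and the hand-in returned no verdict.

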